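# Lever up the heavy flap of a shielded sample well and hold it

### The job

With a fingertip push the prop's upright peg round so that the post swings right out from under the lever. Then press the paddle at the lever's long end all the way down onto its rubber stop, so that the short end raises the heavy flap of the sample well, and finish while still holding it down there with the flap up. Nothing needs gripping: do not lift the lever, do not touch the flap itself, leave the lever seated in its fork, and leave the other things on the bench where they stand.

Things in the scene. Friction and masses are not known exactly. Their poses are not given: they have to be found in the camera images.
- stand: Fixed apparatus on an aluminium base plate 450 x 160 x 8 mm. Origin on the bench (z = 0) right below the lever's pivot; +x along the lever to the well, z up, -y on the robot's side. The lever lies across the robot's view, well right, paddle left. In this frame (mm): notched fork round x 0, y 0, 50 wide, up to z 91; grey well x 100..200, y -70..70, up to z 73 (flap on top, up to z 89).
- stop (a point): Centre of the top of the black rubber stop below the paddle: 36 mm along the lever, 40 mm across, top 28 mm above the bench; 185 mm to -x of the stand's origin.
- lever: Loose steel lever, 0.4 kg, bar 22 mm wide, 10 mm thick, 300 mm long. Origin: centre of its cross pin (10 mm dia.), which lies loose in the fork's notches 80 mm above the bench. +x to the nose (85 mm away, below the flap's lip); paddle centre 190 mm to -x. Frame level at rest, though the bar then slopes up 0.22 rad to the paddle. Pressing to the stop turns it about 0.46 rad.
- paddle (a point): Centre of the top face of the flat ribbed paddle (52 x 50 mm, 10 mm thick) at the lever's long end; about 125 mm above the bench at rest, about 40 mm when the paddle is on its rubber stop. Pressing it down takes about 5 N (3 to 8 N).
- flap (a joint): Angle of the heavy steel flap (about 2.6 kg, plate 106 x 146 x 16 mm with a lip 60 mm wide, 34 mm long towards the lever), hinged on the well's far edge: 0 = shut, grows as it rises; about 0.29 rad with the paddle down on its stop. It falls shut when the lever is let go.
- flap_lip (a point): Outer end of the flap's lip, mid-thickness, 81 mm above the bench when shut; the lever's nose works on the lip's underside.
- prop (a joint): Angle of the prop, a flat arm on a vertical pivot at x -100, y -60 mm of the stand. At 0 the arm is square to the lever and its post stands below the lever, which can then sink only about 15 mm at the paddle. Grows clockwise seen from above, to its end stop at 1.5; beyond about 1.0 the post is clear. Starts within 0.3 of 0, turns stiffly (under 2 N at the peg), stays where left.
- prop_peg (a point): Top of the prop's upright round peg (14 mm dia., from 24 to 96 mm above the bench), on the arm's end 60 mm from the prop's pivot, on the side away from the lever. Pushing it round the pivot towards the paddle's end (-x of the stand) swings the post out towards the fork.
- prop_post (a point): Centre of the top of the prop's rubber-capped post, 24 mm dia., 88 mm above the bench, on the arm 60 mm from the prop's pivot, at the other end from the peg.
- small_bottle: Bystander: small white dropper bottle, 29 mm dia., 70 mm tall, standing near the well; origin under its centre.
- near_vial: Bystander: small capped vial, 28 mm dia., 50 mm tall, standing near the well; origin under its centre.
- tube: Bystander: 50 ml centrifuge tube with screw cap standing upright, 34 mm dia., 113 mm tall, beyond the lever; origin under its centre.
- tape: Bystander: roll of white tape lying flat, 62 mm dia., 19 mm high, on the left; origin under its centre.
- petri: Bystander: stack of petri dishes, 62 mm dia., 49 mm tall, on the right; origin under its centre.
- clear_beaker: Bystander: clear glass beaker, about 70 mm dia., 87 mm tall, on the right; origin under its centre.

How it is judged:
By the outcome, as a careful person would: the job done as asked, in the order asked, and still so for the second after the job is handed in, while the arm keeps its last pose, push and grip.
It also fails if it takes over 45 s, if anything falls off the work surface, if the arm or the gripper's body presses on something with over 40 N, if the wrist force passes 120 N, or if a joint passes its speed limit or range.

### The arm

A 6-joint arm with a two-finger parallel gripper is mounted at the origin on a cart in front of the work surface, level with it; the furniture and walls round the work are solid. World frame = base frame: x ahead of the robot, y to its left, z up, the work surface at z = 0. Lengths are in mm, angles in rad, forces in N, time in s.
With the tool pointing down it reaches from about 375 to 925 mm from the base axis. Payload 5.7 kg.
Tool frame: the origin (TCP) lies on the mounting face of the last link; the fingertips stand 182 mm ahead of it and the grasp point (between the pads) lies 163 mm ahead of it; z points along the fingers, y is the line along which they close (so a half turn about z gives the same grasp; the last joint's range is limited). The gripper opens to 88 mm and grips with 3 to 60 N. Pads are 20 mm wide; open, the fingers measure 115 mm over their backs; the gripper's body (75 mm by 178 mm) begins 61 mm behind the grasp point.
Start: joints at [1.056, 0.359, 1.51, -0, 1.272, -0.115], TCP at [233.539, 552.671, 404.623] pointing down, gripper open.
Joint ranges: [-2.97, 2.97], [-1.01, 2.36], [0.21, 2.38], [-0.96, 4.11], [0.2, 2.71], [-2.98, 2.98]. Speed limits (rad/s): [2.39, 2.39, 3.14, 3.14, 3.14, 3.14].

### API

Orientations are given as a rotation vector (axis times angle).
In Python, from workcell import get_obs, snapshot, sign_off gives the robot as it stands.
- The arm moves only by the tool play_rows, never from a script. Its argument "series" is a list that holds one entry, the list of rows, each a list of 7 numbers: the turn, a rotation vector about the world's x, y, z in units of 30 degrees (1.0 is 30 degrees), then the shift along the world's x, y, z in units of 400 mm (1.0 is 400 mm), then the opening, from -1 (shut) to 1 (fully open), so that 0 is half open. In form: [[[rx, ry, rz, tx, ty, tz, hand], ...]]. A call has 1 to 8 rows; each row shifts and turns the commanded pose from where the row before left it; what a row does not reach is not made up. A row lasts 1/10 s, in which the tool goes at most 50 mm and 8.59 degrees, less where a joint would pass 70% of its speed; a pose out of reach is approached as far as the arm can. A call with a number of a shift or a turn outside -1 to 1 is refused whole. A call with a gripper value outside its range is refused whole. The fingers move at their own pace and stop on an object; "squeeze" is the grip in N (left out, the last holds). Time passes only in rows, so rows that do not move let the fingers close. It gives the time, the measured TCP pose, the force, the opening and the grip force at its end, in the units of the state.
- get_obs(): the state, without advancing time (a new reading comes with each control period).
- snapshot(name): name is "scene" or "top" or "wrist"; returns a dict with "img" (480x640x3 uint8, blue, green, red), "range_z" (480x640 float32, mm along the optical axis (not along the pixel's ray), 0 where there is no reading), "fx", "fy", "cx", "cy" (pixels), "world_from_camera" (4x4, takes a point from camera to world coordinates). Camera axes: x right, y up, looking along -z (the intrinsics and any distortion apply to the point x, -y, -z); pixel columns grow to the right and rows downward; lengths in mm; the calibration is good to about 2 mm. A picture is of the moment at which its call begins.
- sign_off(): hands the job in; it is judged then, once.
The state is a dict: "time_s": time; "joint_pos": joint angles; "qd": joint speeds; "effort": joint torques, N m; "eef_pos": TCP position; "eef_rot": TCP orientation; "wrist_force": force on the tool from outside, world axes, zero at the start; "ft_torque": the same for the moment, N m; "finger_gap": finger opening in mm; "grasp_force": force on a finger pad.
Only numpy, scipy, OpenCV 4.12 (cv2) and the standard library are available. Lean on these libraries where they do the work, as an engineer would, in place of code of your own. Each camera call takes 0.05 s, during which the arm holds its last target. There are 200 camera calls.

## Working session

There is one attempt and no reset: what is moved stays moved. The work goes in short steps, Python scripts to look and compute and a tool call to move; the robot and the scene stay as the last step left them, time stands still between calls to the robot, and variables do not carry over. Pictures are saved under pics/ and viewed, at most 10 in all, crops included, and the job is handed in when it is done.

Besides the shell and the picture viewer there is one more tool, called after "Emit:" as name(argument=value, ...), one argument or row to a line, values as JSON. play_rows: Moves the arm, as the interface text tells. Its arguments: {"type":"object","properties":{"series":{"type":"array","items":{"type":"array","items":{"type":"array","items":{"type":"number"}}}},"squeeze":{"type":"number"}},"required":["series"]}

```bash
mkdir -p pics; cat > h.py <<'E'
import numpy as np, cv2
from workcell import get_obs, snapshot, sign_off
def pts(s):
    r=s["range_z"]; v,u=np.mgrid[:480,:640]
    p=np.stack([(u-s["cx"])/s["fx"]*r,-(v-s["cy"])/s["fy"]*r,-r,np.ones_like(r)],-1)
    return (p@np.array(s["world_from_camera"]).T)[...,:3]
E
python3 - <<'E'
from h import *
for n in("scene","top"):
    s=snapshot(n); cv2.imwrite(f"pics/{n}1.png",s["img"]); np.save(n+".npy",pts(s)); print(n,s["fx"],np.round(s["world_from_camera"],2).tolist(),(s["range_z"]>0).mean(),[k for k in s])
o=get_obs(); print(o)
E
```

```text
scene 479.1218189031664 [[0.57, 0.63, -0.52, -84.43], [-0.82, 0.45, -0.35, -507.57], [0.01, 0.63, 0.78, 1095.94], [0.0, 0.0, 0.0, 1.0]] 0.992109375 ['img', 'range_z', 'fx', 'fy', 'cx', 'cy', 'world_from_camera']
top 458.84248445094124 [[-0.0, 1.0, -0.04, 515.07], [-1.0, 0.0, 0.02, -46.56], [0.02, 0.04, 1.0, 1361.14], [0.0, 0.0, 0.0, 1.0]] 0.996025390625 ['img', 'range_z', 'fx', 'fy', 'cx', 'cy', 'world_from_camera']
{'time_s': 0.1, 'joint_pos': array([ 1.05588870e+00,  3.59422845e-01,  1.51133131e+00, -3.78937249e-06,
        1.27250334e+00, -1.15105020e-01]), 'qd': array([ 5.99767130e-04, -6.62379568e-04, -2.55861333e-03, -6.23675260e-04,
       -8.80986510e-05, -1.51919790e-03]), 'effort': array([ 3.98364791e-04, -5.16357136e+01, -2.71406740e+01,  6.77392376e-02,
        2.76374380e-02, -2.04470552e-05]), 'eef_pos': array([233.38907113, 552.38956812, 403.89673049]), 'eef_rot': array([-6.23730573e-01, -3.07852877e+00,  2.48780578e-03]), 'wrist_force': array([-0.34277503,  0.93668787,  0.62220817]), 'ft_torque': array([-0.02960224, -0.01827903, -0.01736166]), 'grasp_force': 0.0, 'finger_gap': 87.72327204114835}
```

View pics/top1.png

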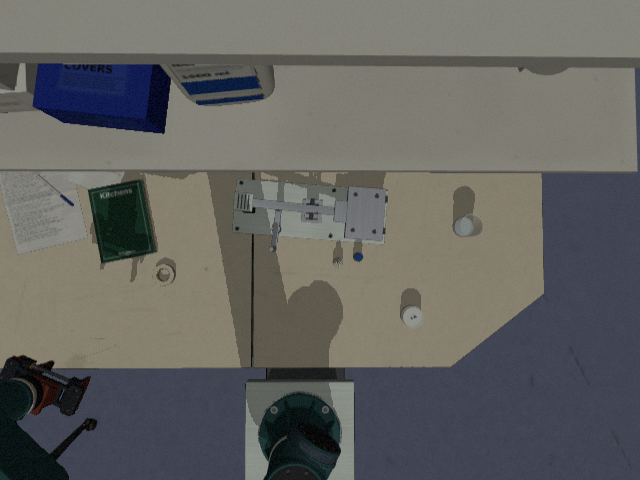

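View pics/scene1.png

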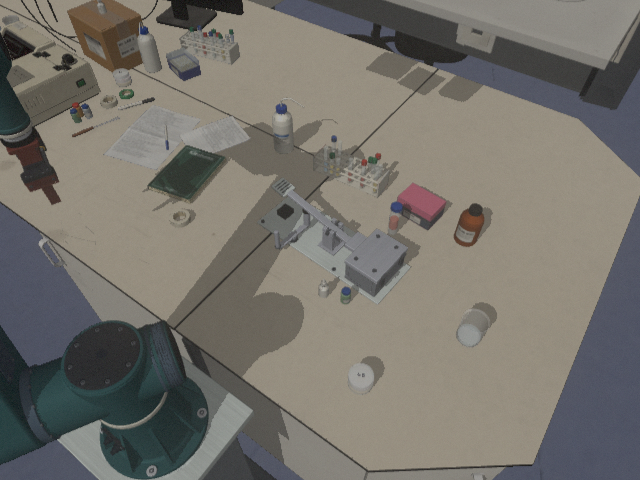

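The top view shows the paddle at (244,202), the fork at (312,209), the well at (367,215) and the peg near (274,247). The vials stand at (338,260) and (358,257). The scene view shows the same layout, with the tube at about (395,215).

```bash
python3 - <<'E'
from h import *
P=np.load("top.npy"); im=cv2.imread("pics/top1.png")
f=lambda u,v:np.round(P[v,u]).tolist()
for n,u,v in[("paddle",244,202),("fork",312,209),("well",367,215),("peg",274,248),("peg2",272,245),("v1",338,260),("v2",358,257),("shelf",400,100),("shelfedge",400,165),("wall",400,30),("plateL",240,229),("plateBR",383,241)]: print(n,f(u,v))
S=np.load("scene.npy")
for n,Q in(("top",P),("scene",S)):
    m=(Q[...,0]>350)&(Q[...,0]<850)&(Q[...,1]>-350)&(Q[...,1]<250)
    for lo,hi in((110,140),(84,100),(68,84)):
        k=(m&(Q[...,2]>lo)&(Q[...,2]<hi)).astype(np.uint8)
        c,l,st,_=cv2.connectedComponentsWithStats(k)
        for i in range(1,c):
            if st[i,4]>6: q=Q[l==i]; print(n,lo,st[i].tolist(),np.round(q.mean(0)),np.round(q.min(0)),np.round(q.max(0)))
a=cv2.resize(im[170:280,220:400],None,fx=4.4,fy=4.4,interpolation=3); a=cv2.convertScaleAbs(a,alpha=1.6); cv2.imwrite("pics/a.png",a)
b=cv2.imread("pics/scene1.png")[160:310,240:440]; cv2.imwrite("pics/b.png",cv2.convertScaleAbs(cv2.resize(b,None,fx=4,fy=4,interpolation=3),alpha=1.5))
E
```

```text
paddle [664.0, 146.0, 121.0]
fork [649.0, -37.0, 85.0]
well [633.0, -191.0, 83.0]
peg [540.0, 69.0, 72.0]
peg2 [550.0, 79.0, 31.0]
v1 [507.0, -111.0, 57.0]
v2 [515.0, -168.0, 52.0]
shelf [726.0, -161.0, 753.0]
shelfedge [639.0, -161.0, 750.0]
wall [647.0, -96.0, 1101.0]
plateL [598.0, 175.0, 7.0]
plateBR [562.0, -247.0, 10.0]
top 110 [233, 192, 40, 20, 484] [665. 136. 123.] [640.  72. 110.] [691. 175. 135.]
top 84 [334, 186, 54, 54, 2198] [ 639. -177.   89.] [ 565. -247.   84.] [714. -98.  99.]
top 84 [306, 199, 4, 4, 16] [672. -25.  91.] [668. -29.  87.] [676. -21.  99.]
top 84 [285, 198, 33, 21, 249] [651. -11.  91.] [623. -51.  84.] [680.  37. 100.]
top 84 [315, 200, 4, 4, 16] [669. -50.  90.] [665. -54.  87.] [674. -46.  94.]
top 84 [305, 213, 4, 4, 15] [633. -22.  92.] [629. -26.  88.] [637. -18.  95.]
top 84 [269, 246, 5, 5, 21] [540.  75.  95.] [534.  70.  90.] [546.  81.  99.]
top 68 [306, 198, 9, 8, 22] [670. -35.  78.] [661. -43.  69.] [680. -20.  84.]
top 68 [312, 204, 23, 11, 156] [649. -69.  77.] [636. -99.  68.] [665. -37.  84.]
top 68 [305, 214, 8, 4, 13] [630. -29.  7
[... 632 characters left out ...]
 82.  98.]
scene 84 [327, 230, 8, 6, 24] [627. -44.  88.] [620. -52.  84.] [634. -34.  92.]
scene 68 [303, 210, 7, 7, 26] [650.  59.  76.] [646.  51.  69.] [658.  69.  83.]
scene 68 [390, 212, 10, 8, 41] [ 789. -153.   76.] [ 783. -165.   68.] [ 801. -137.   84.]
scene 68 [322, 221, 30, 21, 245] [643. -53.  78.] [618. -98.  68.] [678. -15.  84.]
scene 68 [274, 235, 5, 5, 17] [534.  74.  75.] [531.  69.  68.] [537.  82.  83.]
scene 68 [344, 246, 9, 6, 15] [ 613. -112.   78.] [ 611. -125.   73.] [617. -96.  83.]
scene 68 [385, 253, 21, 20, 40] [ 649. -240.   79.] [ 602. -249.   68.] [ 684. -233.   84.]
scene 68 [345, 262, 42, 22, 107] [ 568. -191.   78.] [ 560. -241.   68.] [ 595. -130.   84.]
```

View pics/a.png

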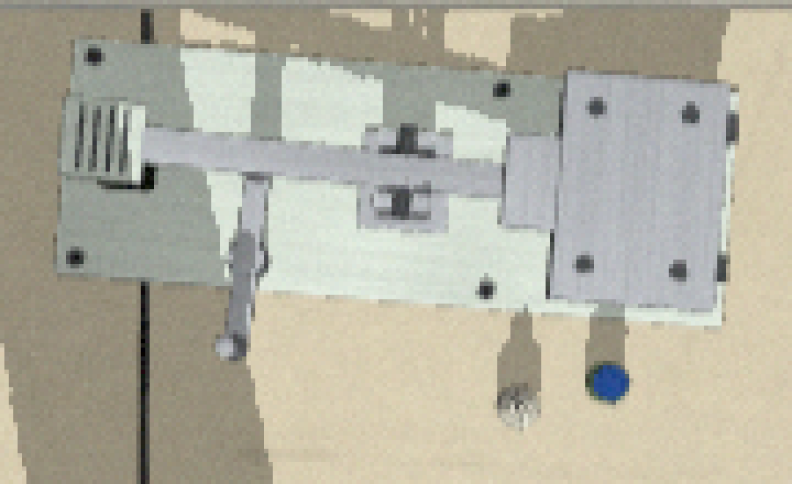

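View pics/b.png

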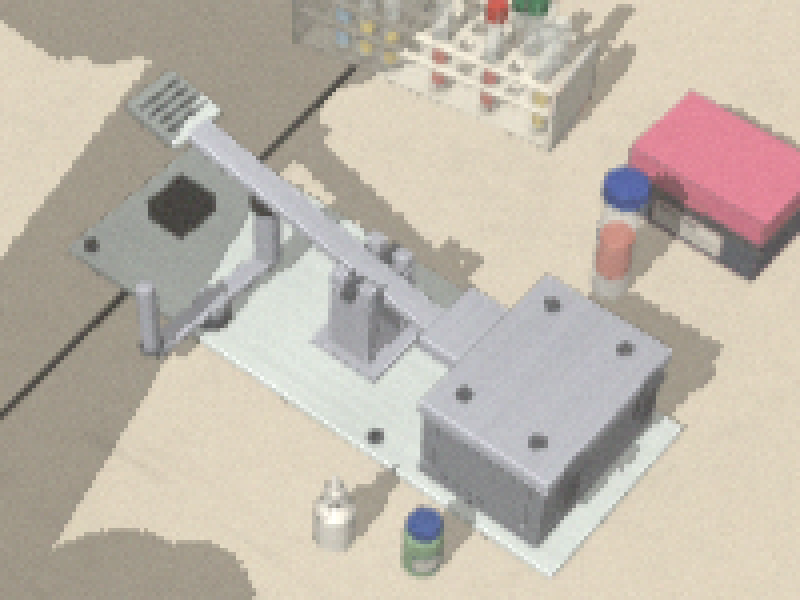

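The crops show the prop arm square to the lever: the peg at (230,345) in the top crop, and the post under the bar at (255,180). The peg is at world (538,75), the prop pivot is near (599,69) and the paddle centre is near (666,152). Next I move the shut fingers to the well side of the peg.

Emit:
play_rows(
  series=[
    [[0,0,0,0.054,-0.09,0,-1],[0,0,0,0.054,-0.09,0,-1],[0,0,0,0.054,-0.09,0,-1],[0,0,0,0.054,-0.09,0,-1],[0,0,0,0.054,-0.09,0,-1],[0,0,0,0.054,-0.09,0,-1],[0,0,0,0.054,-0.09,0,-1]],
  ],
)

```text
time_s: 0.8
eef_pos: [385.1, 299.1, 404.4]
eef_rot: [-0.623, -3.079, 0.001]
wrist_force: [0.0, -0.2, -0.0]
finger_gap: 34.9
grasp_force: 0.0
```

Emit:
play_rows(
  series=[
    [[0,0,0,0.054,-0.09,0,-1],[0,0,0,0.054,-0.09,0,-1],[0,0,0,0.054,-0.09,0,-1],[0,0,0,0.054,-0.09,0,-1],[0,0,0,0.054,-0.09,0,-1],[0,0,0,0.054,-0.09,0,-1],[0,0,0,0.054,-0.09,0,-1],[0,0,0,0,0,0,-1]],
  ],
)

```text
time_s: 1.6
eef_pos: [538.4, 44.9, 404.4]
eef_rot: [0.63, 3.076, -0.002]
wrist_force: [0.2, 0.7, -0.0]
finger_gap: 0.7
grasp_force: 0.0
```

Emit:
play_rows(
  series=[
    [[0,0,0,0,0,-0.08,-1],[0,0,0,0,0,-0.08,-1],[0,0,0,0,0,-0.08,-1],[0,0,0,0,0,-0.08,-1],[0,0,0,0,0,-0.08,-1],[0,0,0,0,0,0,-1]],
  ],
)

```text
time_s: 2.2
eef_pos: [533.3, 49.4, 241.0]
eef_rot: [-0.622, -3.071, 0.002]
wrist_force: [-0.4, -0.9, 0.2]
finger_gap: 0.0
grasp_force: 0.0
```

```bash
python3 - <<'E'
from h import *
c=np.array([599,68.5]); prev=np.array([538.4,44.9])
for i,t in enumerate(np.linspace(0,1.35,15)):
    r=np.cos(t)*np.array([-.997,.08])+np.sin(t)*np.array([.08,.997]); T=np.sin(t)*np.array([.997,-.08])+np.cos(t)*np.array([.08,.997])
    F=c+60*r-20.5*T; print(round(t,2),F.round(),((F-prev)/400).round(3)); prev=F
o=get_obs(); print(o["eef_pos"],o["wrist_force"])
s=snapshot("scene"); cv2.imwrite("pics/c.png",cv2.convertScaleAbs(cv2.resize(s["img"][100:310,180:440],None,fx=2.8,fy=2.8),alpha=1.5))
E
```

```text
0.0 [538.  53.] [-0.002  0.02 ]
0.1 [536.  59.] [-0.003  0.015]
0.19 [536.  65.] [-0.002  0.015]
0.29 [536.  71.] [-0.     0.015]
0.39 [536.  77.] [0.001 0.015]
0.48 [537.  83.] [0.003 0.015]
0.58 [539.  89.] [0.004 0.015]
0.68 [541.  95.] [0.006 0.014]
0.77 [544. 100.] [0.007 0.014]
0.87 [547. 105.] [0.008 0.013]
0.96 [551. 110.] [0.009 0.012]
1.06 [555. 115.] [0.011 0.011]
1.16 [560. 118.] [0.012 0.01 ]
1.25 [565. 122.] [0.012 0.009]
1.35 [570. 125.] [0.013 0.008]
[533.27094932  49.40947182 241.02298368] [-0.3655645  -0.90096388  0.19753213]
```

View pics/c.png

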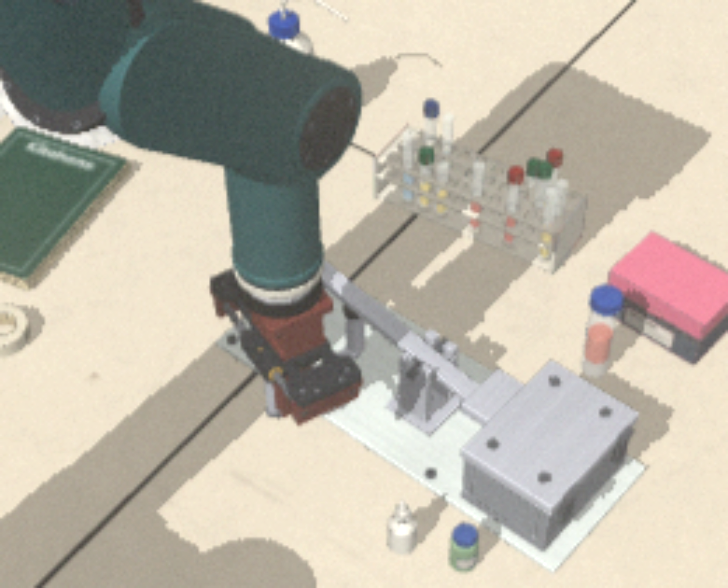

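The view shows the shut fingers down beside the peg, with the gripper clear of the lever. I'm pushing along the arc now.

Emit:
play_rows(
  series=[
    [[0,0,0,0.008,0.024,0,-1],[0,0,-0.08,0,0.015,0,-1],[0,0,-0.08,0,0.015,0,-1],[0,0,-0.08,0.001,0.015,0,-1],[0,0,-0.08,0.003,0.015,0,-1],[0,0,-0.08,0.004,0.015,0,-1],[0,0,-0.08,0.006,0.014,0,-1],[0,0,0,0,0,0,-1]],
  ],
)

```text
time_s: 3.05
eef_pos: [546.0, 94.8, 246.9]
eef_rot: [1.003, 2.973, 0.002]
wrist_force: [-0.7, -1.4, 1.5]
finger_gap: 0.6
grasp_force: 0.4
```

Emit:
play_rows(
  series=[
    [[0,0,-0.08,0.006,0.014,0,-1],[0,0,-0.08,0.008,0.013,0,-1],[0,0,-0.08,0.009,0.012,0,-1],[0,0,-0.08,0.011,0.011,0,-1],[0,0,-0.08,0.012,0.01,0,-1],[0,0,-0.08,0.012,0.009,0,-1],[0,0,-0.08,0.013,0.008,0,-1],[0,0,0,0,0,0,-1]],
  ],
)

```text
time_s: 3.85
eef_pos: [574.1, 125.4, 246.1]
eef_rot: [1.427, 2.796, 0.003]
wrist_force: [-1.0, -0.3, -0.3]
finger_gap: 0.6
grasp_force: 0.0
```

```bash
python3 - <<'E'
from h import *
s=snapshot("scene"); cv2.imwrite("pics/d.png",cv2.convertScaleAbs(cv2.resize(s["img"][150:300,220:400],None,fx=4,fy=4),alpha=1.5))
E
```

```text
(no output)
```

View pics/d.png

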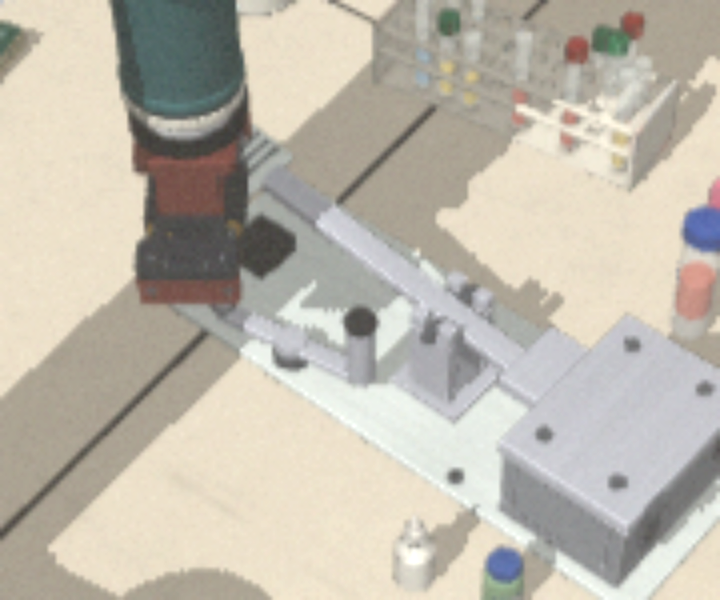

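The post has swung clear, standing at crop (360,325), well off the bar. I retreat, rise and move over the paddle.

Emit:
play_rows(
  series=[
    [[0,0,0,-0.03,-0.02,0,-1],[0,0,0,0,0,0.1,-1],[0,0,0,0,0,0.1,-1],[0,0,0,0,0,0.1,-1],[0,0,0,0.08,0.03,0,-1],[0,0,0,0.09,0.03,0,-1],[0,0,0,0.085,0.02,0,-1],[0,0,0,0,0,0,-1]],
  ],
)

```text
time_s: 4.7
eef_pos: [666.4, 149.6, 365.5]
eef_rot: [1.425, 2.796, 0.005]
wrist_force: [0.1, 0.7, -0.2]
finger_gap: 0.7
grasp_force: 0.0
```

```bash
python3 - <<'E'
from h import *
o=get_obs(); print(o["eef_pos"],o["eef_rot"],o["wrist_force"],o["joint_pos"])
P=pts(snapshot("scene"))
m=(P[...,0]>560)&(P[...,0]<650)&(P[...,1]>20)&(P[...,1]<150)&(P[...,2]>75)&(P[...,2]<105)
c,l,st,_=cv2.connectedComponentsWithStats(m.astype(np.uint8))
for i in range(1,c):
    if st[i,4]>5: q=P[l==i]; print(q.mean(0).round(),q.min(0).round(),q.max(0).round())
m=(P[...,0]>625)&(P[...,0]<700)&(P[...,1]>100)&(P[...,1]<185)&(P[...,2]>105)&(P[...,2]<140);print(P[m].min(0),P[m].max(0),m.sum())
E
```

```text
[666.4314161  149.60736575 365.49856242] [1.42453148 2.79577947 0.0050465 ] [ 0.12910075  0.67182632 -0.23146933] [ 1.19620017e-01  5.08506381e-01  1.36258586e+00  5.77087954e-04
  1.26554693e+00 -5.08864511e-01]
[644.  46.  98.] [636.  20.  88.] [650.  90. 105.]
[591. 127.  88.] [585. 121.  75.] [600. 133.  96.]
[627.46035592 100.09938641 107.07505816] [682.10084483 174.18278448 131.61782891] 333
```

Emit:
play_rows(
  series=[
    [[0,0,0,0,0,-0.06,-1],[0,0,0,0,0,-0.06,-1],[0,0,0,0,0,-0.025,-1],[0,0,0,0,0,-0.025,-1],[0,0,0,0,0,-0.025,-1],[0,0,0,0,0,-0.025,-1],[0,0,0,0,0,-0.025,-1],[0,0,0,0,0,-0.025,-1]],
  ],
)

```text
time_s: 5.55
eef_pos: [663.8, 149.6, 258.6]
eef_rot: [1.427, 2.796, 0.006]
wrist_force: [0.5, 2.8, 5.5]
finger_gap: 0.4
grasp_force: 3.2
```

Emit:
play_rows(
  series=[
    [[0,0,0,0,0,-0.02,-1],[0,0,0,0,0,-0.02,-1],[0,0,0,0,0,-0.015,-1],[0,0,0,0,0,0,-1],[0,0,0,0,0,0,-1]],
  ],
)

```text
time_s: 6.05
eef_pos: [663.8, 148.6, 236.0]
eef_rot: [1.427, 2.796, 0.002]
wrist_force: [3.1, -0.5, 3.0]
finger_gap: 0.8
grasp_force: 1.5
```

Emit:
play_rows(
  series=[
    [[0,0,0,0,0,-0.01,-1],[0,0,0,0,0,-0.01,-1],[0,0,0,0,0,-0.01,-1],[0,0,0,0,0,-0.005,-1],[0,0,0,0,0,0,-1]],
  ],
)

```text
time_s: 6.55
eef_pos: [663.8, 148.1, 226.1]
eef_rot: [1.426, 2.795, 0.001]
wrist_force: [-7.6, -4.7, 32.9]
finger_gap: 0.3
grasp_force: 15.6
```

Emit:
play_rows(
  series=[
    [[0,0,0,0,0,0.003,-1],[0,0,0,0,0,0,-1],[0,0,0,0,0,0,-1]],
  ],
)

```text
time_s: 6.85
eef_pos: [663.8, 148.1, 226.3]
eef_rot: [1.427, 2.795, 0.001]
wrist_force: [-4.8, -3.0, 25.9]
finger_gap: 0.5
grasp_force: 12.2
```

```bash
python3 - <<'E'
from h import *
s=snapshot("scene"); cv2.imwrite("pics/e.png",cv2.convertScaleAbs(cv2.resize(s["img"][150:310,220:440],None,fx=3.6,fy=3.6),alpha=1.5))
P=pts(s); o=get_obs(); print(o["eef_pos"],o["wrist_force"])
c=np.array([651,-36]); d=P[...,:2]-c; X=-.08*d[...,0]-.997*d[...,1]; Y=.997*d[...,0]-.08*d[...,1]
m=(X>105)&(X<195)&(abs(Y)<60)&(P[...,2]>84)&(P[...,2]<160)
A=np.c_[X[m],Y[m],np.ones(m.sum())]; print("flap plane",np.linalg.lstsq(A,P[m][:,2],rcond=None)[0])
E
```

```text
[663.82719835 148.09514903 226.27249337] [-4.84991089 -3.730537   25.96933284]
flap plane [-2.97919729e-01  3.35412766e-03  1.48718068e+02]
```

View pics/e.png

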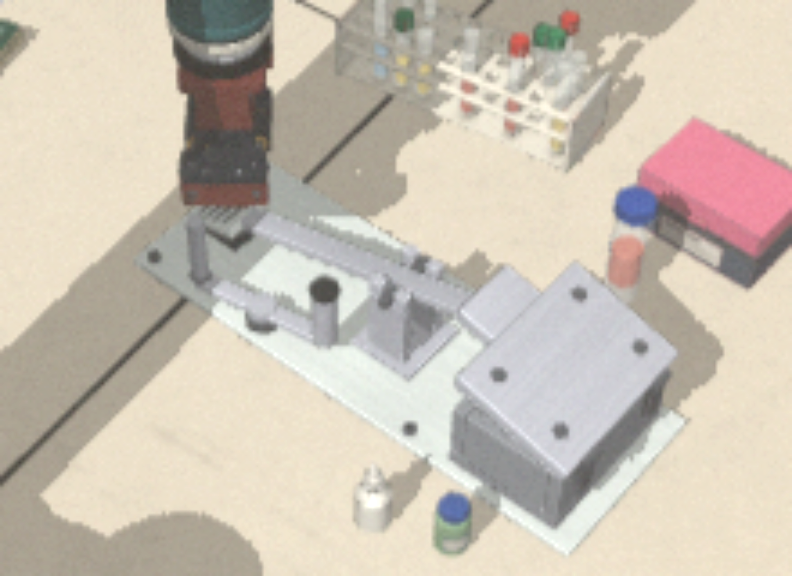

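The flap is up at crop (560,350) with a slope of 0.298, about 0.29 rad. The paddle is on its stop at (230,225), and the lever looks seated in the fork. The hold is steady at 26 N.

```bash
python3 -c "
from workcell import sign_off; print(sign_off())"
```

```text
the job is handed in; nothing more can be done
None
```

I swung the prop clear to about 1.36 rad and pressed the paddle down onto its stop; it was still held there at about 26 N, with the flap up at about 0.29 rad, when I handed the job in.

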